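# Gauge the wide tamper in the taper slot and set the cursor

## Robot

A 6-joint arm with a two-finger parallel gripper is mounted at the origin on the work surface. World frame = base frame: x ahead of the robot, y to its left, z up, the work surface at z = 0. Lengths are in m, angles in rad, forces in N, time in s.
With the tool pointing down it reaches from about 0.375 to 0.975 m from the base axis. Payload 3.8 kg.
Tool frame: the origin (TCP) lies at the very end of the fingers, on their centre line; the grasp point (between the pads) lies 19 mm behind it; z points along the fingers, y is the line along which they close (so a half turn about z gives the same grasp; the last joint's range is limited). The gripper opens to 85 mm and grips with 20 to 120 N. Pads are 22 mm wide; open, the fingers measure 114 mm over their backs; the gripper's body (76 mm by 85 mm) begins 54 mm behind the grasp point. The pads swing forward as they close: fully open they stand 13 mm farther back than shut.
Start: joints at [-1.243, 0.264, 1.604, -0, 1.274, -0.037], TCP at [0.241, -0.631, 0.231] pointing down, gripper open.
Joint ranges: [-2.63, 2.63], [-0.94, 2.18], [0.31, 2.57], [-1.31, 4.45], [0, 2.66], [-2.55, 2.55]. Speed limits (rad/s): [2.57, 2.57, 3.14, 3.14, 3.14, 3.14].

## Interface

Orientations are given as a rotation vector (axis times angle).
In Python, from workcell import bot gives the robot as it stands. The module is installed in compiled form; this text tells all that it offers.
- The arm moves only by the tool pendant, called after ">>>" in YAML: its name, and indented under it one key for each argument. Schema: {"type":"object","properties":{"motion":{"type":"array","items":{"type":"array","items":{"type":"array","items":{"type":"number"},"minItems":4,"maxItems":4},"minItems":1,"maxItems":5},"minItems":1,"maxItems":1},"aperture":{"type":"number"},"grip_force":{"type":"number"},"only":{"type":"string"},"quiet":{"type":"boolean"},"lines":{"type":"string"}},"required":["motion"],"additionalProperties":false}. motion is a list that holds a single list of rows (three levels of brackets), with 1 to 5 rows, each of 4 numbers: dx, dy, dz in m, then a turn about the tool's z in rad; each row shifts and turns the commanded pose from where the row before left it, along the tool's axes as they then stand; what a row does not reach is not made up. A row lasts 1/8 s, in which the tool goes at most 0.0625 m and 0.188 rad, less where a joint would pass 70% of its speed; a pose out of reach is approached as far as the arm can. aperture is the opening from 0.0 (shut) to 1.0 (fully open), set as the call begins (left out keeps the last). The fingers move at their own pace and stop on an object; grip_force is the grip in N (left out, the last holds). Time passes only in rows, so rows that do not move let the fingers close. The tool returns the time, the measured TCP pose, the force, the opening and the grip force at its end. only (a regular expression) keeps the lines of the reply that match it, lines (a string "A,B") keeps lines A to B, and quiet returns only ok. Input that does not fit is refused with a message, and nothing moves.
- bot.read_state(): the state, without advancing time (a new reading comes with each control period).
- bot.read_camera(name): name is "scene" or "top" or "wrist"; returns the picture (384x512x3 uint8, red, green, blue); there is no depth.
- bot.camera_info(name): a dict with "intrinsics" (3x3 intrinsics, pixels), "k1" (the pictures are not rectified: a ray, as slopes to the right and down, at radius r is drawn at 1 + k1 r^2 times it, then the intrinsics apply), "extrinsics" (4x4, takes a point from camera to world coordinates). Camera axes: x right, y down, z forward; pixel columns grow to the right and rows downward; lengths in m; the calibration is good to about 2 mm. A picture is of the moment at which its call begins: read the wrist's pose just before it. camera_info takes no time and is no camera call; for the wrist camera it gives the pose at the moment of the call.
- bot.finish_job(): hands the job in; it is judged then, once.
Trained networks look in the newest picture that a camera, given by its name, has taken for a name from the list of things; names that differ only in an ending like _2 or _b are one class to them, and where a whole thing is asked for, a point or a joint stands for the part that bears it (a point fixed in the world has none). Each returns a list of dicts, best first, with "conf" (0 to 1); they miss things now and then, are a little off and sometimes report something else, mostly with a low value. They report only what shows in the picture. A call takes as long as a camera call. They do not tell look-alikes from the thing itself.
- bot.search_frame(camera, thing): "box" ([left, top, right, bottom] in pixels, round what is visible of it).
- bot.regions_of(camera, thing): "pixels" (384x512 bool, what is visible of it) and "box" ([left, top, right, bottom] in pixels, round what is visible of it).
- bot.spot_point(camera, thing): "pixel" ([row, column] in pixels: a listed point, or the origin of a listed thing).
The state is a dict: "time": time; "q": joint angles; "joint_vel": joint speeds; "joint_torque": joint torques, N m; "tool_pos": TCP position; "tcp_rot": TCP orientation; "wrist_force": force on the tool from outside, world axes, zero at the start; "torque": the same for the moment, N m; "width": opening from 0.0 (shut) to 1.0 (fully open); "grip_force": force on a finger pad.
Only numpy, scipy, OpenCV 4.12 (cv2) and the standard library are available. Lean on these libraries where they do the work, as an engineer would, in place of code of your own. Each camera call takes 0.05 s, during which the arm holds its last target. There are 200 camera calls.

## Task

Check the size of the wide-footed coffee tamper: stand it on the taper gauge in the wide mouth of the slot, slide it along the slot towards the narrow end until it wedges between the bars, and leave it standing there. Then slide the gauge's cursor along its track until its pointer is level with the middle of the tamper, and let go. Leave the narrow-footed tamper where it is.

Things in the scene. Friction and masses are not known exactly. Their poses are not given: they have to be found in the camera images.
- wide_tamper: Loose upright coffee tamper, 0.25 to 0.45 kg: round steel foot 58 mm across and 14 mm thick, thin neck, dark wooden cylindrical handle 33 mm across from 38 to 85 mm above the underside (grip it there, from above). Origin: centre of the underside, z up; being round, its yaw means nothing. Starts on the counter right of the gauge; it or the narrow one may be the nearer.
- narrow_tamper: Bystander, not to be moved: the same tamper with a foot only 45 mm across; heights and handle are the same. Origin: centre of the underside.
- gauge: Fixed steel plate, top 8 mm above counter, y -105 to 65 mm, x -100 to 100; two bars on it, 14 mm thick, tops at 30 mm. Origin: counter level, middle of the slot between the bars. x: along the slot, wide mouth (-x) to narrow end (+x); z up. Slot symmetric about x, 84 mm wide at x = -90, evenly down to 40 mm at x = 90. The 58 mm foot meets both bars near x = 15 and then stays wedged by friction.
- cursor (a joint): Steel cursor on the gauge's straight track outside the -y bar: 0 to 0.15 m, growing to +x; about 1.5 N moves it, it stays where left. Its middle is at gauge x = -75 mm + value, y = -78 mm. Upright grip 14 mm along x, 24 along y, 20 to 52 mm above the counter: pinch along x from above or push. A thin pointer at its middle reaches over the bar. Starts beside the mouth half.
Mind the look-alikes: they are no part of the job. Leave any pink or purple look-alike of the wide_tamper alone.

How it is judged:
By the outcome, as a careful person would: the job done as asked, in the order asked, and still so for the second after the job is handed in, with the robot touching nothing.
It also fails if it takes over 48 s, if anything falls off the work surface, if the arm or the gripper's body presses on something with over 40 N, if the wrist force passes 120 N, or if a joint passes its speed limit or range.

## Working session

There is one attempt and no reset: what is moved stays moved. The work goes in short steps, Python scripts to look and compute and a tool call to move; the robot and the scene stay as the last step left them, time stands still between calls to the robot, and variables do not carry over. Pictures are saved under pics/ and viewed, at most 10 in all, crops included, and the job is handed in when it is done.

```bash
mkdir -p pics
```

Create h.py:
```python
import numpy as np, cv2
from workcell import bot
def ray(cam,px,info=None):
    i=info or bot.camera_info(cam); K=np.array(i["intrinsics"]);T=np.array(i["extrinsics"])
    u,v=px; d=np.array([(u-K[0,2])/K[0,0],(v-K[1,2])/K[1,1]]); s=d.copy()
    for _ in range(20): s=d/(1+i["k1"]*(s@s))
    return T[:3,3],T[:3,:3]@np.array([s[0],s[1],1])
def at(cam,px,z,info=None):
    o,d=ray(cam,px,info); return o+d*(z-o[2])/d[2]
def proj(cam,P,info=None):
    i=info or bot.camera_info(cam); K=np.array(i["intrinsics"]);T=np.array(i["extrinsics"])
    p=T[:3,:3].T@(np.array(P)-T[:3,3]); s=p[:2]/p[2]; s=s*(1+i["k1"]*(s@s))
    return K[:2,:2]@s+K[:2,2]
```

Run:
```python
from h import *
for c in("scene","top"):
    im=bot.read_camera(c); cv2.imwrite(f"pics/{c}0.png",im[:,:,::-1])
    print(c,np.round(bot.camera_info(c)["extrinsics"],3).tolist())
    for t in("wide_tamper","narrow_tamper","gauge","cursor"):
        for r in bot.search_frame(c,t): print(t,np.round(r["box"]),round(r["conf"],2))
        for r in bot.spot_point(c,t):
            p=r["pixel"]; print("  pt",np.round(p,1),round(r["conf"],2),at(c,(p[1],p[0]),0).round(4))
```

```text
scene [[-0.418, 0.567, -0.71, 1.113], [0.908, 0.241, -0.343, 0.142], [-0.024, -0.788, -0.615, 0.562], [0.0, 0.0, 0.0, 1.0]]
wide_tamper [132. 165. 156. 212.] 0.9
wide_tamper [153. 137. 182. 182.] 0.72
wide_tamper [226. 128. 249. 173.] 0.62
wide_tamper [192. 149. 220. 200.] 0.59
  pt [201.1 145.4] 0.86 [ 0.5575 -0.3774  0.    ]
  pt [173.  167.8] 0.84 [ 0.4541 -0.3908  0.    ]
  pt [186.6 205.1] 0.68 [ 0.4661 -0.2885  0.    ]
  pt [165.1 239.5] 0.68 [ 0.3652 -0.2576  0.    ]
narrow_tamper [188. 191. 216. 246.] 0.84
  pt [232.4 202.6] 0.58 [ 0.5931 -0.2212  0.    ]
gauge [304. 204. 444. 302.] 0.7
gauge [191. 149. 221. 198.] 0.36
  pt [247.2 375.5] 0.6 [0.5065 0.0823 0.    ]
cursor [319. 242. 339. 270.] 0.8Traceback (most recent call last):
  File "<stdin>", line 7, in <module>
ValueError: it knows: gauge, narrow_tamper, wide_tamper
```

Run:
```python
from h import *
c="top"
im=bot.read_camera(c); cv2.imwrite(f"pics/{c}0.png",cv2.resize(im[:,:,::-1],(800,600),interpolation=cv2.INTER_CUBIC))
im=bot.read_camera("scene"); cv2.imwrite("pics/sceneC.png",cv2.resize(im[110:310,110:460,::-1],None,fx=2.28,fy=2.28,interpolation=cv2.INTER_CUBIC))
print(c,np.round(bot.camera_info(c)["extrinsics"],3).tolist())
bot.read_camera(c)
for t in("wide_tamper","narrow_tamper","gauge","cursor"):
    for r in bot.search_frame(c,t): print(t,np.round(r["box"]),round(r["conf"],2))
    if t!="cursor":
      for r in bot.spot_point(c,t):
        p=r["pixel"]; print("  pt",np.round(p,1),round(r["conf"],2),at(c,(p[1],p[0]),0).round(4))
```

```text
top [[0.003, -0.982, 0.188, 0.304], [-1.0, -0.005, -0.006, -0.135], [0.007, -0.188, -0.982, 1.065], [0.0, 0.0, 0.0, 1.0]]
wide_tamper [348. 198. 382. 221.] 0.8
wide_tamper [296. 238. 323. 265.] 0.76
wide_tamper [342. 150. 372. 179.] 0.76
wide_tamper [306. 192. 333. 217.] 0.65
  pt [168.3 354.2] 0.98 [ 0.5549 -0.3731  0.    ]
  pt [202.3 317.4] 0.68 [ 0.4751 -0.2858  0.    ]
  pt [207.4 360. ] 0.67 [ 0.4637 -0.3831  0.    ]
  pt [252.4 309.3] 0.59 [ 0.3621 -0.2656  0.    ]
narrow_tamper [274. 133. 298. 157.] 0.59
  pt [150.6 284. ] 0.92 [ 0.5958 -0.211   0.    ]
gauge [109. 144. 200. 221.] 0.86
  pt [188.9 151.9] 0.83 [0.5043 0.0911 0.    ]
cursor [176. 145. 190. 167.] 0.76
```

View pics/top0.png

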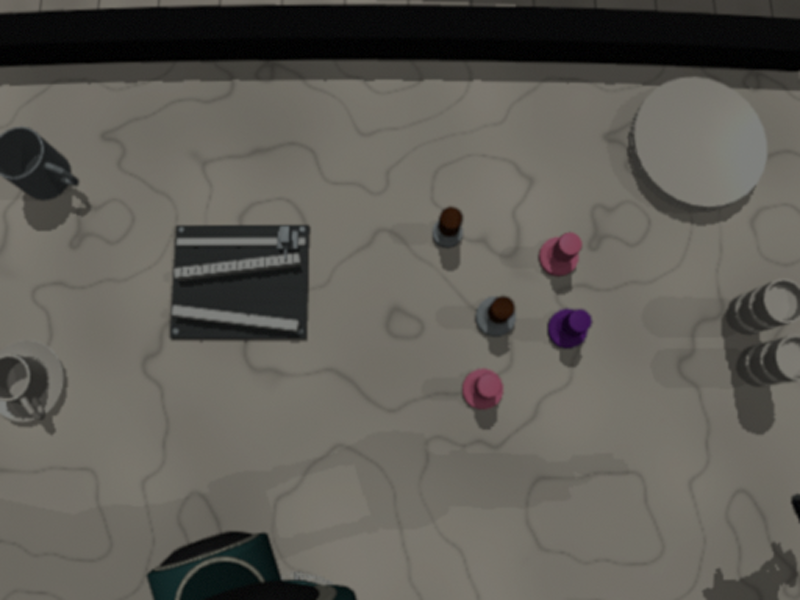

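View pics/sceneC.png

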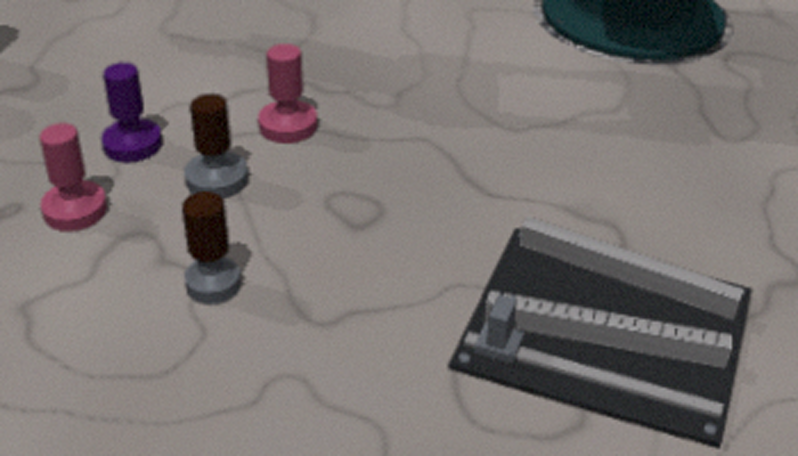

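The wide_tamper candidates in the top view (512x384) are two pink (354,168 and 309,252), one purple (360,207), and two brown-handled at (317,202) and (284,150). The pink and purple ones are excluded. Of the brown pair, the one at (317,202), scene ~(205,187), has the broader foot although it is farther from the scene camera. I'll confirm that in a crop and measure.

Run:
```python
from h import *
s=bot.read_state(); print(s["time"],np.round(s["tool_pos"],4),cv2.Rodrigues(np.array(s["tcp_rot"]))[0].round(3).tolist(),s["width"])
im=bot.read_camera("scene")
cv2.imwrite("pics/cand.png",cv2.resize(im[140:250,180:260,::-1],None,fx=5,fy=5,interpolation=cv2.INTER_CUBIC))
for c in("scene","top"):
    im=bot.read_camera(c)
    r=bot.regions_of(c,"gauge")[0]; m=r["pixels"].astype(np.uint8)
    cn=max(cv2.findContours(m,0,2)[0],key=cv2.contourArea); h=cv2.convexHull(cn)
    q=cv2.approxPolyN(h,4,ensure_convex=True).reshape(-1,2) if hasattr(cv2,"approxPolyN") else h
    print(c,r["conf"],q.tolist()); P=np.array([at(c,p,.008) for p in q])[:,:2]; print(P.round(4).tolist())
    for t in("wide_tamper","narrow_tamper"):
        for r in bot.regions_of(c,t):
            m=r["pixels"]; v,u=np.nonzero(m); hue=np.median(im[m],axis=0)
            print(t,r["conf"],np.round(r["box"]),hue)
for b in[(191,149,221,199),(188,191,216,246)]: pass
```

```text
0.9 [ 0.2408 -0.6306  0.2313] [[0.934, 0.357, 0.0], [0.357, -0.934, -0.0], [0.0, 0.0, -1.0]] 1.0015911682315355
scene 0.94 [[441, 236], [425, 309], [303, 270], [339, 204]]
[[0.4398, 0.1895], [0.6209, 0.1879], [0.6156, -0.0158], [0.423, -0.0114]]
wide_tamper 0.94 [129. 166. 153. 212.] [95. 49. 65.]
wide_tamper 0.81 [189. 149. 219. 199.] [53. 50. 52.]
wide_tamper 0.66 [226. 128. 252. 172.] [96. 50. 66.]
wide_tamper 0.65 [156. 137. 179. 182.] [48. 20. 63.]
wide_tamper 0.44 [318. 239. 340. 270.] [74.  76.5 80. ]
narrow_tamper 0.62 [192. 191. 214. 245.] [51. 37. 35.]
top 0.6 [[198, 143], [196, 217], [106, 217], [112, 143]]
[[0.6108, -0.0126], [0.4394, -0.0126], [0.4378, 0.1914], [0.6108, 0.1881]]
wide_tamper 0.94 [349. 196. 380. 222.] [54. 23. 70.]
wide_tamper 0.88 [304. 193. 330. 219.] [46. 47. 47.]
wide_tamper 0.66 [341. 153. 371. 179.] [104.  58.  71.]
wide_tamper 0.6 [297. 238. 326. 260.] [120.  65.  82.]
narrow_tamper 0.56 [274. 132. 295. 160.] [44. 32. 28.]
```

View pics/cand.png

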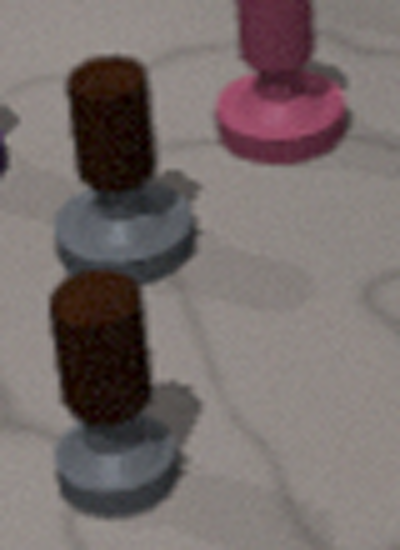

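The crop shows the upper brown tamper (crop 125,230, which is scene 205,186) has a foot about 1.6x its handle width. The lower one (crop 117,465) is about 1.3x. The upper is therefore wide_tamper (expected 1.76 against 1.36). Moving above it now.

>>> pendant:
  motion:
    - [[0, 0, 0, 0.1825], [0, 0, 0, 0.1825], [0.033, -0.049, 0, 0], [0.033, -0.049, 0, 0], [0.033, -0.049, 0, 0]]
  aperture: 1.0

```text
time: 1.98
tool_pos: [0.3405, -0.4823, 0.2313]
tcp_rot: [3.141, -0.002, 0.001]
wrist_force: [0.2, 1.1, 0.1]
width: 0.996
grip_force: 0.0
```

>>> pendant:
  motion:
    - [[0.033, -0.049, 0, 0], [0.033, -0.049, 0, 0], [0.033, -0.049, 0, 0], [0.033, -0.049, 0, 0], [0, 0, 0, 0]]

```text
time: 2.6
tool_pos: [0.4738, -0.2843, 0.2315]
tcp_rot: [-3.141, -0.009, -0.001]
wrist_force: [-0.9, -0.2, 0.4]
width: 0.998
grip_force: 0.0
```

Run:
```python
from h import *
s=bot.read_state(); print(s["time"],np.round(s["tool_pos"],4),cv2.Rodrigues(np.array(s["tcp_rot"]))[0].round(3).tolist())
inf=bot.camera_info("wrist"); im=bot.read_camera("wrist"); cv2.imwrite("pics/w1.png",im[:,:,::-1])
print(np.round(inf["extrinsics"],3).tolist())
for r in bot.regions_of("wrist","wide_tamper"): print(np.round(r["box"]),r["conf"],np.median(im[r["pixels"]],axis=0))
for r in bot.spot_point("wrist","wide_tamper"):
    p=r["pixel"]; print(np.round(p,1),r["conf"],at("wrist",(p[1],p[0]),0,inf).round(4))
```

```text
2.6 [ 0.4738 -0.2843  0.2315] [[1.0, 0.006, 0.001], [0.006, -1.0, 0.001], [0.001, -0.001, -1.0]]
[[0.005, -0.955, -0.295, 0.549], [-1.0, -0.005, -0.001, -0.284], [-0.001, 0.295, -0.955, 0.374], [0.0, 0.0, 0.0, 1.0]]
[222. 131. 271. 188.] 0.98 [94.5 86.5 81.5]
[208. 213. 257. 284.] 0.87 [135.  86.  99.]
[313. 150. 374. 206.] 0.78 [101.  59. 126.]
[308.  51. 374. 105.] 0.57 [188. 108. 132.]
[ 78.7 332.8] 0.95 [ 0.5639 -0.3785  0.    ]
[236.4 230.5] 0.86 [ 0.3698 -0.2617  0.    ]
[172.7 332. ] 0.59 [ 0.4551 -0.3858  0.    ]
[155.3 246.7] 0.56 [ 0.4758 -0.2822  0.    ]
```

View pics/w1.png

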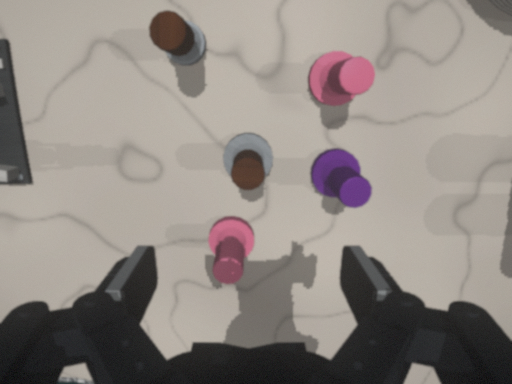

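The wide tamper shows its foot at (248,157) and its handle top at about (249,173). Purple is at (345,180) and pink at (232,245).

Run:
```python
from h import *
inf=bot.camera_info("wrist"); im=bot.read_camera("wrist")
print("foot",at("wrist",(248,157),.014,inf).round(4))
hsv=cv2.cvtColor(im,cv2.COLOR_RGB2HSV)
m=((hsv[:,:,1]>100)&(hsv[:,:,2]<130)&((hsv[:,:,0]<20)|(hsv[:,:,0]>175))).astype(np.uint8)
n,l,st,c=cv2.connectedComponentsWithStats(m)
for i in range(1,n):
    if st[i,4]>150:
        u,v=c[i]; print(st[i],c[i].round(1))
best=None
from scipy.optimize import least_squares
# handle silhouette: project cylinder rims, compare bbox
i=[k for k in range(1,n) if st[k,4]>150 and abs(c[k][0]-249)<15 and abs(c[k][1]-170)<20][0]
b=st[i]; bb=np.array([b[0],b[1],b[0]+b[2]-1,b[1]+b[3]-1])
a=np.linspace(0,6.28,60)
def f(p):
    q=np.array([proj("wrist",[p[0]+.0165*np.cos(t),p[1]+.0165*np.sin(t),z],inf) for z in(.038,.085) for t in a]); return np.r_[q.min(0),q.max(0)]-bb
r=least_squares(f,[.474,-.284],diff_step=1e-4); print(r.x.round(4),r.fun.round(1))
```

```text
foot [ 0.4742 -0.2878  0.014 ]
[145  10  35  37 947] [162.3  27.6]
[229 156  30  30 511] [243.4 172.2]
[ 0.4714 -0.2836] [-3.1 -7.2  3.1  6.8]
```

Run:
```python
from h import *
s=bot.read_state(); print(s["time"],np.round(s["tool_pos"],4),np.round(s["tcp_rot"],4))
inf=bot.camera_info("wrist"); im=bot.read_camera("wrist"); print(np.round(inf["extrinsics"],4)[:3,3],np.array(inf["intrinsics"]).round(1).tolist(),inf["k1"])
for r in bot.spot_point("wrist","wide_tamper"):
    p=r["pixel"]; print(np.round(p,1),r["conf"],at("wrist",(p[1],p[0]),0,inf).round(4))
print(proj("wrist",[.4755,-.285,.085],inf),proj("wrist",[.4755,-.285,.014],inf))
cv2.imwrite("pics/w2.png",cv2.resize(im[120:200,200:300,::-1],None,fx=6,fy=6,interpolation=cv2.INTER_CUBIC))
```

```text
2.8 [ 0.4714 -0.2885  0.2313] [ 3.1411e+00 -1.6000e-03 -4.0000e-04]
[ 0.5466 -0.2884  0.3734] [[318.7, 0.0, 248.2], [0.0, 318.7, 189.4], [0.0, 0.0, 1.0]] -0.07201802413252735
[233.2 230.5] 0.96 [ 0.3718 -0.2657  0.    ]
[156.4 242.4] 0.87 [ 0.4718 -0.2816  0.    ]
[ 77.6 332.1] 0.81 [ 0.5618 -0.3826  0.    ]
[166.6 332.8] 0.61 [ 0.4594 -0.3906  0.    ]
[244.48238796 170.4745903 ] [245.14981157 155.6116918 ]
```

View pics/w2.png

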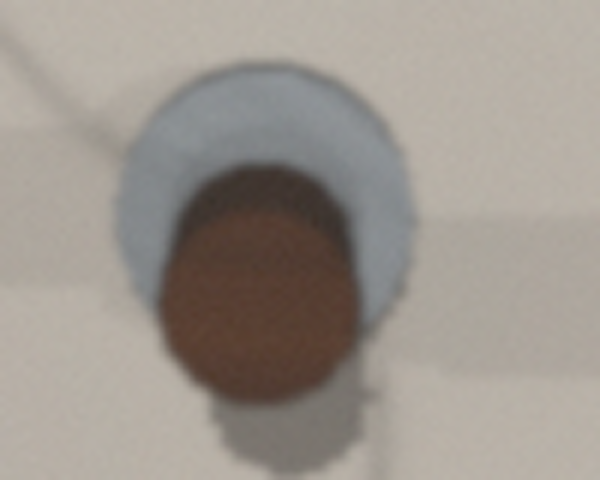

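Wrist crop: foot centre at (243.5,154), handle top at (243,170.6), so the tamper is at about (0.476,-0.2835). Descending and gripping.

>>> pendant:
  motion:
    - [[0.005, -0.005, 0.04, 0], [0, 0, 0.055, 0], [0, 0, 0.055, 0], [0, 0, 0.038, 0], [0, 0, 0, 0]]
  aperture: 1.0

```text
time: 3.52
tool_pos: [0.4732, -0.2817, 0.0396]
tcp_rot: [-3.137, 0.003, 0.011]
wrist_force: [0.2, -0.0, 0.7]
width: 0.998
grip_force: 0.0
```

>>> pendant:
  motion:
    - [[0, 0, 0, 0], [0, 0, 0, 0], [0, 0, 0, 0], [0, 0, 0, 0], [0, 0, 0, 0]]
  aperture: 0.0
  grip_force: 40

```text
time: 4.15
tool_pos: [0.4782, -0.2835, 0.0454]
tcp_rot: [3.14, 0.0, 0.004]
wrist_force: [-1.9, 0.9, 6.2]
width: 0.376
grip_force: 39.5
```

>>> pendant:
  motion:
    - [[0, 0, -0.045, 0], [0, 0, -0.055, 0], [0.007, -0.055, 0, 0], [0.007, -0.055, 0, 0], [0.007, -0.055, 0, 0]]

```text
time: 4.78
tool_pos: [0.4976, -0.116, 0.1435]
tcp_rot: [-3.142, 0.001, -0.001]
wrist_force: [0.7, 0.8, -3.0]
width: 0.379
grip_force: 41.0
```

>>> pendant:
  motion:
    - [[0.006, -0.055, 0, 0], [0, 0, 0, 0], [0, 0, 0, 0], [0, 0, 0, 0]]

```text
time: 5.28
tool_pos: [0.5037, -0.0636, 0.1432]
tcp_rot: [3.141, -0.002, -0.0]
wrist_force: [-0.5, -0.5, -2.5]
width: 0.38
grip_force: 41.5
```

Run:
```python
from h import *
s=bot.read_state(); print(s["time"],np.round(s["tool_pos"],4),np.round(s["tcp_rot"],4))
inf=bot.camera_info("wrist"); im=bot.read_camera("wrist"); np.save("w3.npy",im); np.save("w3.npy.inf.npy",inf,allow_pickle=True)
cv2.imwrite("pics/w3.png",cv2.resize(im[:,:,::-1],(800,600),interpolation=cv2.INTER_CUBIC))
r=bot.regions_of("wrist","gauge")
for k in r: print(k["box"],k["conf"])
h=cv2.convexHull(max(cv2.findContours(r[0]["pixels"].astype(np.uint8),0,2)[0],key=cv2.contourArea))
q=cv2.approxPolyN(h,4,ensure_convex=True).reshape(-1,2); print(q.tolist(),[at("wrist",p,.008,inf)[:2].round(4).tolist() for p in q])
```

```text
5.275 [ 0.5037 -0.0636  0.1432] [ 3.1413e+00 -2.2000e-03 -3.0000e-04]
[2.9, 47.9, 196.7, 245.1] 0.81
[[197, 242], [0, 239], [0, 58], [186, 48]] [[0.4398, -0.0141], [0.4408, 0.1874], [0.611, 0.1488], [0.6134, -0.0131]]
```

View pics/w3.png

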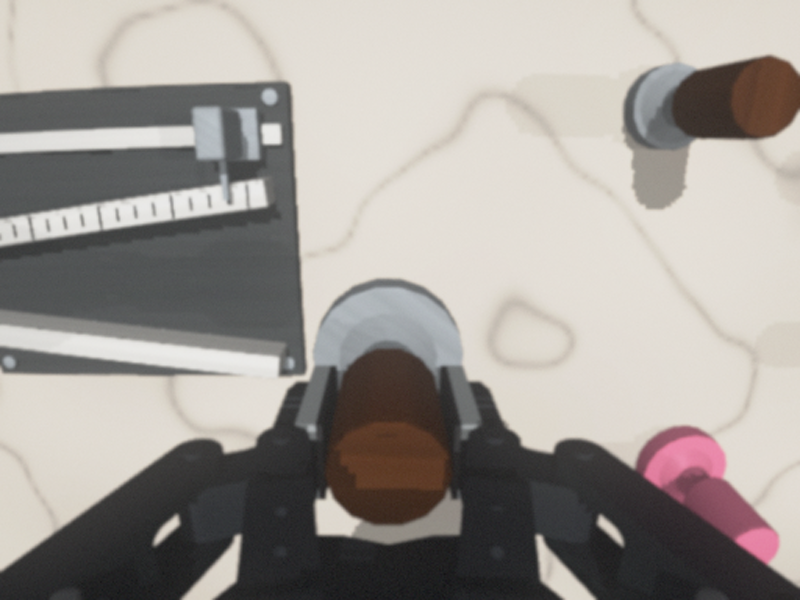

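The picture shows the tamper held upright, the gauge's mouth-side plate corners at (290,83) and (305,373), the inner top bar ends at (270,206) and (282,352), and the pointer at (227,200) of 800x600.

Run:
```python
from h import *
inf=np.load("w3.npy.inf.npy",allow_pickle=True).item()
for n,p,z in[("c1",(290,83),.008),("c2",(305,373),.008),("bar-",(270,206),.03),("bar+",(282,352),.03),("bar-far",(0,244),.03),("bar+far",(0,325),.03),("foot",(389,355),.085),("cursL",(193,107),.052),("ptr",(227,200),.035),("grip top L",(222,108),.052),("grip top R",(250,158),.052)]:
    print(n,at("wrist",np.array(p)*.64,z,inf).round(4))
```

```text
c1 [ 0.6094 -0.0126  0.008 ]
c2 [ 0.4433 -0.0125  0.008 ]
bar- [ 0.5479 -0.0033  0.03  ]
bar+ [ 0.467  -0.0043  0.03  ]
bar-far [0.5297 0.1482 0.03  ]
bar+far [0.4825 0.1595 0.03  ]
foot [ 0.4897 -0.064   0.085 ]
cursL [0.5952 0.0236 0.052 ]
ptr [0.5517 0.0171 0.035 ]
grip top L [0.5945 0.0104 0.052 ]
grip top R [ 0.5725 -0.0007  0.052 ]
```

>>> pendant:
  motion:
    - [[0.005, -0.04, 0, 0], [0, -0.039, 0, 0], [0, 0, 0, 0], [0, 0, 0.04, 0], [0, 0, 0.035, 0]]

```text
time: 6.0
tool_pos: [0.5095, 0.015, 0.0678]
tcp_rot: [3.141, -0.002, 0.002]
wrist_force: [-0.2, 0.7, -2.8]
width: 0.374
grip_force: 42.1
```

>>> pendant:
  motion:
    - [[0, 0, 0.008, 0], [0, 0, 0.004, 0], [0, 0, 0.003, 0], [0, 0, 0, 0], [0, 0, 0, 0]]

```text
time: 6.62
tool_pos: [0.5097, 0.0164, 0.0542]
tcp_rot: [3.142, -0.0, 0.003]
wrist_force: [0.3, -0.1, -3.5]
width: 0.375
grip_force: 41.9
```

>>> pendant:
  motion:
    - [[0, 0, 0.001, 0], [0, 0, 0.001, 0], [0, 0, 0, 0]]

```text
time: 7.0
tool_pos: [0.5098, 0.0165, 0.0535]
tcp_rot: [3.142, 0.0, 0.002]
wrist_force: [-5.3, 0.5, 9.4]
width: 0.381
grip_force: 43.5
```

>>> pendant:
  motion:
    - [[0, 0, 0, 0], [0, 0, 0, 0], [0, 0, 0, 0]]
  aperture: 0.55

```text
time: 7.38
tool_pos: [0.509, 0.0164, 0.0512]
tcp_rot: [3.142, -0.0, 0.0]
wrist_force: [0.6, -0.5, -0.6]
width: 0.554
grip_force: 0.0
```

>>> pendant:
  motion:
    - [[0, 0, 0, 0], [0, 0, 0, 0], [0, 0, 0, 0]]
  aperture: 0.0
  grip_force: 30

```text
time: 7.75
tool_pos: [0.5089, 0.0164, 0.0512]
tcp_rot: [-3.141, 0.0, 0.0]
wrist_force: [-0.5, 0.8, -0.4]
width: 0.376
grip_force: 29.8
```

Run:
```python
from h import *
inf=bot.camera_info("wrist"); im=bot.read_camera("wrist"); np.save("w4.npy.inf.npy",inf,allow_pickle=True)
cv2.imwrite("pics/w4.png",cv2.resize(im[:,:,::-1],(800,600),interpolation=cv2.INTER_CUBIC))
```

```text
(no output)
```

View pics/w4.png

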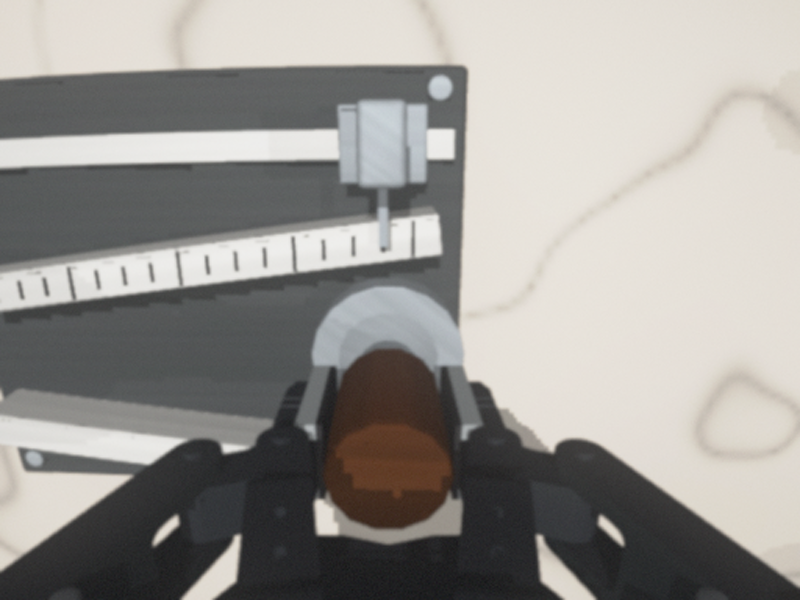

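The tamper stands on the plate in the mouth (foot ~388,350), between the bars, with the pointer at (384,245). Sliding it towards the narrow end.

>>> pendant:
  motion:
    - [[0, -0.02, 0, 0], [0, -0.02, 0, 0], [0, -0.015, 0, 0], [0, -0.012, 0, 0], [0, 0, 0, 0]]

```text
time: 8.43
tool_pos: [0.5089, 0.0845, 0.0512]
tcp_rot: [-3.141, -0.001, 0.0]
wrist_force: [0.3, 2.1, -0.5]
width: 0.376
grip_force: 30.4
```

>>> pendant:
  motion:
    - [[0, -0.006, 0, 0], [0, -0.004, 0, 0], [0, -0.003, 0, 0], [0, 0, 0, 0]]

```text
time: 8.93
tool_pos: [0.5089, 0.0966, 0.0512]
tcp_rot: [-3.141, 0.0, 0.0]
wrist_force: [-0.7, -0.6, 0.0]
width: 0.378
grip_force: 30.3
```

>>> pendant:
  motion:
    - [[0, -0.002, 0, 0], [0, -0.002, 0, 0], [0, 0, 0, 0]]

```text
time: 9.3
tool_pos: [0.5087, 0.1004, 0.0512]
tcp_rot: [3.141, -0.0, -0.001]
wrist_force: [-1.6, -1.1, -0.0]
width: 0.377
grip_force: 30.4
```

>>> pendant:
  motion:
    - [[0, -0.002, 0, 0], [0, 0, 0, 0]]

```text
time: 9.55
tool_pos: [0.5085, 0.1022, 0.0512]
tcp_rot: [3.141, -0.0, -0.001]
wrist_force: [-1.7, -3.2, 1.4]
width: 0.379
grip_force: 30.4
```

>>> pendant:
  motion:
    - [[0, -0.001, 0, 0], [0, -0.001, 0, 0], [0, 0, 0, 0]]

```text
time: 9.93
tool_pos: [0.5085, 0.1033, 0.0512]
tcp_rot: [3.14, 0.001, -0.002]
wrist_force: [-2.5, -7.5, 2.3]
width: 0.374
grip_force: 30.6
```

>>> pendant:
  motion:
    - [[0, -0.001, 0, 0], [0, -0.001, 0, 0], [0, 0, 0, 0]]

```text
time: 10.3
tool_pos: [0.5085, 0.1038, 0.0513]
tcp_rot: [3.137, 0.002, -0.002]
wrist_force: [-2.9, -12.8, 3.7]
width: 0.377
grip_force: 30.9
```

>>> pendant:
  motion:
    - [[0, -0.001, 0, 0], [0, -0.001, 0, 0], [0, 0, 0, 0]]

```text
time: 10.68
tool_pos: [0.5085, 0.1044, 0.0515]
tcp_rot: [3.134, 0.004, -0.002]
wrist_force: [-2.3, -17.9, 4.9]
width: 0.38
grip_force: 31.4
```

>>> pendant:
  motion:
    - [[0, 0.002, 0, 0], [0, 0.001, 0, 0], [0, 0.0005, 0, 0], [0, 0, 0, 0]]

```text
time: 11.18
tool_pos: [0.5086, 0.1039, 0.0514]
tcp_rot: [3.14, 0.001, -0.002]
wrist_force: [-3.5, -6.7, 1.7]
width: 0.374
grip_force: 31.0
```

>>> pendant:
  motion:
    - [[0, 0.0015, 0, 0], [0, 0, 0, 0], [0, 0, 0, 0], [0, 0, 0, 0]]
  aperture: 0.7

```text
time: 11.68
tool_pos: [0.5091, 0.1036, 0.0514]
tcp_rot: [-3.141, 0.0, -0.001]
wrist_force: [0.2, -0.3, -0.0]
width: 0.7
grip_force: 0.0
```

>>> pendant:
  motion:
    - [[0, 0, -0.03, 0], [0, 0, -0.05, 0], [0, 0.0, -0.05, 0], [-0.03, 0, 0, 0], [0, 0, 0, 0]]

```text
time: 12.3
tool_pos: [0.478, 0.1035, 0.1818]
tcp_rot: [-3.141, -0.0, -0.001]
wrist_force: [0.0, 0.4, 0.1]
width: 0.7
grip_force: 0.0
```

>>> pendant:
  motion:
    - [[0, 0, 0, 0]]

```text
time: 12.42
tool_pos: [0.4791, 0.1034, 0.1808]
tcp_rot: [3.142, -0.0, 0.0]
wrist_force: [-0.0, 1.1, -0.5]
width: 0.699
grip_force: 0.0
```

Run:
```python
from h import *
inf=bot.camera_info("wrist"); im=bot.read_camera("wrist"); np.save("w5.npy.inf.npy",inf,allow_pickle=True)
cv2.imwrite("pics/w5.png",cv2.resize(im[:,:,::-1],(800,600),interpolation=cv2.INTER_CUBIC))
for r in bot.spot_point("wrist","wide_tamper"): print(r["pixel"],r["conf"],at("wrist",r["pixel"][::-1],.008,inf).round(4))
for r in bot.spot_point("wrist","gauge"): print(r["pixel"],r["conf"],at("wrist",r["pixel"][::-1],0,inf).round(4))
```

```text
[141.8, 245.3] 0.92 [0.5059 0.1064 0.008 ]
```

View pics/w5.png

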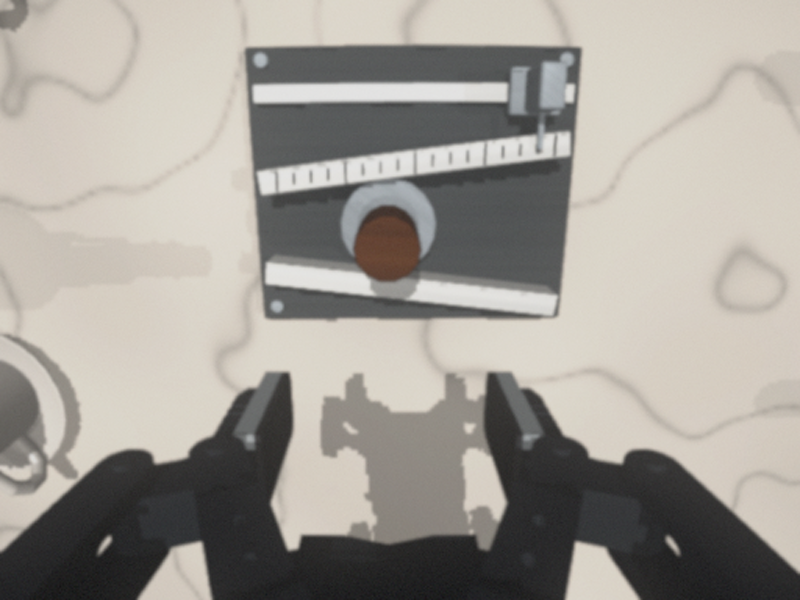

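The tamper stands wedged (foot ~388,225, handle top 387,248 of 800x600). The cursor grip top is at about (553,85) and the pointer tip at (541,148).

Run:
```python
from h import *
inf=np.load("w5.npy.inf.npy",allow_pickle=True).item()
for n,p,z in[("foot",(388.5,227),.022),("handle",(387,247),.093),("cTL",(247,48),.008),("cTR",(581,48),.008),("cBR",(558,317),.008),("cBL",(266,319),.008),("gripTopL",(541,62),.052),("gripTopR",(566,110),.052),("ptr tip",(541,150),.033)]:
    print(n,at("wrist",np.array(p)*.64-.2,z,inf).round(4))
```

```text
foot [0.5049 0.1033 0.022 ]
handle [0.5071 0.1041 0.093 ]
cTL [0.6089 0.1862 0.008 ]
cTR [ 0.6097 -0.0101  0.008 ]
cBR [ 0.4418 -0.0115  0.008 ]
cBL [0.4405 0.186  0.008 ]
gripTopL [0.5947 0.0259 0.052 ]
gripTopR [0.5715 0.011  0.052 ]
ptr tip [0.5509 0.017  0.033 ]
```

>>> pendant:
  motion:
    - [[0.035, 0.0285, 0, 0], [0.035, 0.0285, 0, 0], [0.035, 0.0285, 0, 0], [0, 0, 0, 0], [0, 0, 0, 0]]

```text
time: 13.2
tool_pos: [0.5835, 0.0179, 0.1802]
tcp_rot: [-3.141, 0.001, 0.003]
wrist_force: [-0.7, 1.4, -0.7]
width: 0.701
grip_force: 0.0
```

>>> pendant:
  motion:
    - [[0, 0, 0.05, 0], [0, 0, 0.05, 0], [0, 0, 0.03, 0], [0, 0, 0.015, 0], [0, 0, 0.006, 0]]

```text
time: 13.82
tool_pos: [0.5834, 0.0185, 0.0299]
tcp_rot: [-3.141, -0.001, 0.001]
wrist_force: [0.5, 0.1, 0.9]
width: 0.701
grip_force: 0.0
```

>>> pendant:
  motion:
    - [[0, 0, 0, 0], [0, 0, 0, 0], [0, 0, 0, 0], [0, 0, 0, 0]]
  aperture: 0.0
  grip_force: 30

```text
time: 14.32
tool_pos: [0.5852, 0.0178, 0.0319]
tcp_rot: [3.142, -0.0, 0.004]
wrist_force: [-1.4, 0.7, 6.6]
width: 0.155
grip_force: 33.2
```

>>> pendant:
  motion:
    - [[0, 0, -0.001, 0], [0, -0.025, 0, 0], [0, -0.025, 0, 0], [0, -0.02, 0, 0], [0, -0.01, 0, 0]]

```text
time: 14.95
tool_pos: [0.5847, 0.0987, 0.0319]
tcp_rot: [3.141, 0.001, 0.003]
wrist_force: [1.4, -2.0, 3.9]
width: 0.157
grip_force: 33.0
```

>>> pendant:
  motion:
    - [[0, -0.005, 0, 0], [0, 0, 0, 0], [0, 0, 0, 0]]

```text
time: 15.32
tool_pos: [0.5847, 0.1031, 0.0319]
tcp_rot: [-3.141, 0.001, -0.002]
wrist_force: [2.2, 1.9, 5.8]
width: 0.154
grip_force: 33.2
```

>>> pendant:
  motion:
    - [[0, -0.0007, 0, 0], [0, 0, 0, 0]]

```text
time: 15.58
tool_pos: [0.5847, 0.1031, 0.0318]
tcp_rot: [-3.141, 0.001, -0.002]
wrist_force: [2.4, 0.4, 4.5]
width: 0.154
grip_force: 33.2
```

>>> pendant:
  motion:
    - [[0, 0, 0, 0], [0, 0, 0, 0], [0, 0, 0, 0]]
  aperture: 0.6

```text
time: 15.95
tool_pos: [0.5829, 0.1033, 0.0304]
tcp_rot: [3.141, -0.001, -0.003]
wrist_force: [0.1, 0.0, -0.2]
width: 0.601
grip_force: 0.0
```

>>> pendant:
  motion:
    - [[0, 0, -0.05, 0], [0, 0, -0.05, 0], [0, 0, -0.05, 0], [-0.05, 0, 0, 0], [-0.055, 0, 0, 0]]

```text
time: 16.58
tool_pos: [0.4786, 0.1036, 0.1822]
tcp_rot: [-3.141, 0.001, -0.002]
wrist_force: [0.3, 0.5, -0.1]
width: 0.602
grip_force: 0.0
```

>>> pendant:
  motion:
    - [[0, 0, 0, 0], [0, 0, 0, 0]]

```text
time: 16.82
tool_pos: [0.4792, 0.1037, 0.1815]
tcp_rot: [-3.141, 0.0, -0.002]
wrist_force: [0.1, 0.5, -0.0]
width: 0.594
grip_force: 0.0
```

Run:
```python
from h import *
print(bot.read_state()["tool_pos"])
inf=bot.camera_info("wrist"); im=bot.read_camera("wrist"); np.save("w6.npy.inf.npy",inf,allow_pickle=True)
cv2.imwrite("pics/w6.png",cv2.resize(im[20:220,140:390,::-1],None,fx=3,fy=3,interpolation=cv2.INTER_CUBIC))
```

```text
[0.47922741 0.10365508 0.18151511]
```

View pics/w6.png

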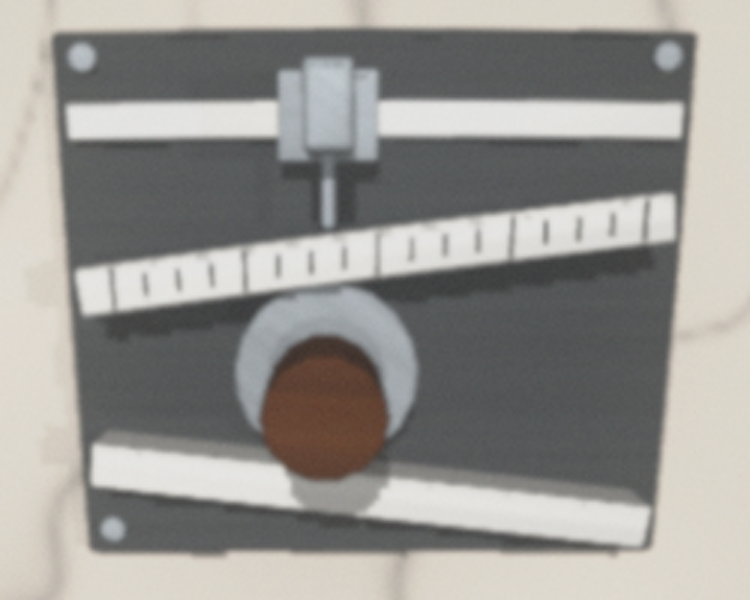

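The pointer tip is at crop (328,225), foot centre (326,375), handle top (325,415), so it is nearly level. Checking numerically.

Run:
```python
from h import *
inf=np.load("w6.npy.inf.npy",allow_pickle=True).item()
for n,p,z in[("foot",(326.5,378),.022),("handle",(325,412),.093),("ptr",(328,222),.035),("ptr",(328,180),.035),("gripTop",(328,104),.052)]:
    print(n,at("wrist",(np.array(p)+.5)/3-.5+[140,20],z,inf).round(4))
```

```text
foot [0.5046 0.1035 0.022 ]
handle [0.5079 0.1039 0.093 ]
ptr [0.5525 0.1031 0.035 ]
ptr [0.5643 0.1031 0.035 ]
gripTop [0.5832 0.1031 0.052 ]
```

The pointer is within about 0.6 mm of the tamper's middle, and the arm is clear. Handing in.

```bash
python3 -c "
from workcell import bot
print(bot.finish_job())"
```

```text
the job is handed in; nothing more can be done
None
```

The job is handed in: the wide tamper stands wedged in the gauge at about x = 16 mm, the cursor's pointer is within about 0.6 mm of its middle, and the narrow tamper and look-alikes were never touched.

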